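# Stack a charging tier and start the rack

### The arm

A 6-joint arm with a two-finger parallel gripper is mounted at the origin on the work surface. World frame = base frame: x ahead of the robot, y to its left, z up, the work surface at z = 0. Lengths are in m, angles in rad, forces in N, time in s.
With the tool pointing down it reaches from about 0.3 to 0.875 m from the base axis. Payload 4.2 kg.
Tool frame: the origin (TCP) lies on the centre line of the jaws, within the pads' length; the fingertips stand 22 mm ahead of it and the grasp point (between the pads) lies 3 mm ahead of it; z points along the fingers, y is the direction in which the jaws open and shut (so a half turn about z gives the same grasp; the last joint's range is limited). The gripper opens to 85 mm and grips with 20 to 120 N. Pads are 22 mm wide; open, the fingers measure 114 mm over their backs; the gripper's body (76 mm by 85 mm) begins 54 mm behind the grasp point. The pads swing forward as they close: fully open they stand 13 mm farther back than shut.
Start: joints at [-1.292, 0.32, 1.565, -0, 1.257, -0.02], TCP at [0.169, -0.55, 0.253] pointing down, gripper open.
Joint ranges: [-3.11, 3.11], [-0.84, 2.01], [0.21, 2.61], [-1.34, 4.49], [0.05, 2.63], [-2.56, 2.56]. Speed limits (rad/s): [2.57, 2.57, 3.14, 3.14, 3.14, 3.14].

### API

Orientations are given as a rotation vector (axis times angle).
In Python, from bench import arm, cams, ticket gives the robot as it stands. The module is installed in compiled form; this text tells all that it offers.
- The arm moves only by the tool servo_tool, never from a script. Its argument "plan" is a list that holds one entry, the list of rows, each a list of 5 numbers: the gripper command: -1 is shut, 1 is fully open, values between are in proportion, then the shift along the world's x, y, z in m, then the turn about the world's z in degrees. A call has 1 to 10 rows; each row shifts and turns the commanded pose from where the row before left it; what a row does not reach is not made up. A row lasts 1/8 s, in which the tool goes at most 62.5 mm and 10.7 degrees, less where a joint would pass 70% of its speed; a pose out of reach is approached as far as the arm can. A call is refused whole if a number of a shift passes 0.0625 or a number of a turn 10.7, either way. A call with a gripper value outside its range is refused whole. The fingers move at their own pace and stop on an object; "force" is the grip in N (left out, the last holds). Time passes only in rows, so rows that do not move let the fingers close. It gives the time, the measured TCP pose, the force and the opening at its end, in the units of the state.
- arm.get_obs(): the state, without advancing time (a new reading comes with each control period).
- cams.capture(name): name is "side" or "top" or "wrist"; returns the picture (400x640x3 uint8, blue, green, red); there is no depth.
- cams.calibration(name): a dict with "fx", "fy", "cx", "cy" (pixels), "R" (3x3) and "t" (3): a world point X has camera coordinates R X + t. Camera axes: x right, y down, z forward; pixel columns grow to the right and rows downward; lengths in m; the calibration is good to about 2 mm. A picture is of the moment at which its call begins: read the wrist's pose just before it. calibration takes no time and is no camera call; for the wrist camera it gives the pose at the moment of the call.
- ticket.sign_off(): hands the job in, once; it reports no verdict.
Trained networks look in the newest picture that a camera, given by its name, has taken for a name from the list of things; names that differ only in an ending like _2 or _b are one class to them, and where a whole thing is asked for, a point or a joint stands for the part that bears it (a point fixed in the world has none). Each returns a list of dicts, best first, with "p" (0 to 1); they miss things now and then, are a little off and sometimes report something else, mostly with a low value. They report only what shows in the picture. A call takes as long as a camera call. They do not tell look-alikes from the thing itself.
- cams.find_in(camera, thing): "centre" ([column, row] in pixels, amid what is visible of it).
- cams.place_of(camera, thing): "centre" ([column, row] in pixels: a listed point, or the origin of a listed thing).
The state is a dict: "t": time; "joint_positions": joint angles; "dq": joint speeds; "joint_efforts": joint torques, N m; "tcp_pos": TCP position; "ee_rot": TCP orientation; "force": force on the tool from outside, world axes, zero at the start; "ft_torque": the same for the moment, N m; "finger_gap": finger opening in m.
Only numpy, scipy, OpenCV 4.12 (cv2) and the standard library are available. Lean on these libraries where they do the work, as an engineer would, in place of code of your own. Each camera call takes 0.05 s, during which the arm holds its last target. There are 200 camera calls.

### The job

Take the charging tier off its sloping stand by the red grip and stack it level on the charging base, lowering it gently until all four corner posts are fully home in the sockets, and let go. Then slide the orange dust cover fully aside, press the green start button fully in and release it, and slide the cover fully back over the button. Do not disturb the other things on the desk.

Things in the scene. Friction and masses are not known exactly. Their poses are not given: they have to be found in the camera images.
- tier: Loose stacking tier, 0.3 to 0.65 kg: white deck 132 (x) by 172 mm (y), its top 66 mm above the feet of four square posts, 12 mm wide, at x +-56, y +-76 mm. Blue packs and black caps at the two ends (beyond y +-61) reach 80 mm. Origin: centre, at the level of the feet; z from feet up through the deck. It starts on the stand's slope, leaning 30 degrees to the robot. Half a turn about z is the same.
- tier_grip (a point): Middle of the tier's red grip plate, which stands up from the middle of the deck: 14 mm thick (tier x), 70 mm long (tier y), top 112 mm above the feet. This point is 94 mm above the feet, 28 mm above the deck. Axes as the tier. Pinch the thickness here.
- stand: Fixed wooden stand, 210 mm wide (y); its top, 156 mm long, rises at 30 degrees along the stand's +x. Origin on the table under the middle of the slope, which is 55 mm high there (highest edge 94 mm). A lip 12 mm high, square to the slope, along the low edge keeps the tier's lower posts from sliding.
- base: Fixed charging base: plinth 160 (x) by 196 mm (y) with four black corner sockets, tops 45 mm high, centres at x +-56, y +-76 mm; square holes 17 mm wide, flared at the mouth, 33 mm deep. White module between them 38 mm high. On its -x side a white panel, 100 by 196 mm, rises at 30 degrees along +x; panel centre x -130, y 0, height 48 mm. Origin on the table in the middle of the sockets.
- seat (a point): On the base's axis, 12 mm above the table: where the tier's origin lies when its posts stand on the socket floors. Axes as the base.
- cover (a joint): Orange dust cover over the button: 0 m = closed, grows to 0.065 m as it slides along the base's +y; a stop at either end. It may start up to 8 mm open. About 1.5 N of friction; stays where left. The button is clear of it from 0.052 m on. It runs on two rails along the panel's long edges, 17 mm high, 68 mm apart.
- cover_fin (a point): Middle of the top of the cover's upright fin, moving with it. Fin 10 mm thick (y), 40 mm long up the slope, 24 mm above the cover plate; plate 70 mm (y) by 84 mm, top 21 mm above the panel; the fin stands 15 mm to the +y side of the plate's middle. Axes: z square to the panel (up, leaning 30 degrees to the base's -x), y along the base's y, x up the slope.
- button (a joint): Green push button: 0 m = out, 0.005 m = fully in; about 5 N, springs back.
- button_top (a point): Middle of the button's top face (32 mm across, 10 mm above the panel), 40 mm to the -y side of the panel's middle. Pressed along this point's -z, which is square to the panel; axes as those of cover_fin.
- mouse: Bystander: black computer mouse 95 x 56 x 31 mm, origin under its middle.
- eraser: Bystander: blue and grey board eraser 120 x 44 x 30 mm, origin under its middle.
- stapler: Bystander: red and black stapler 130 mm long, 51 mm high, origin under its middle.
- calculator: Bystander: grey calculator 150 x 80 x 17 mm, origin under its middle.
- mug: Bystander: blue mug 80 mm across, 95 mm high, origin under its middle.
- pencup: Bystander: black pen cup 76 mm across, pens to 150 mm high, origin under its middle.
Things that resemble listed ones, but are neither listed nor needed, are in the scene too. What is shaped like the tier but turquoise is not meant.

How it is judged:
By the outcome, as a careful person would: the job done as asked, in the order asked, and still so for the second after the job is handed in, with the robot touching nothing.
It also fails if it takes over 58 s, if anything falls off the work surface, if the arm or the gripper's body presses on something with over 40 N, if the wrist force passes 120 N, or if a joint passes its speed limit or range.

## Working session

There is one attempt and no reset: what is moved stays moved. The work goes in short steps, Python scripts to look and compute and a tool call to move; the robot and the scene stay as the last step left them, time stands still between calls to the robot, and variables do not carry over. Pictures are saved under pics/ and viewed, about 8 in all and at most 12, crops included, and the job is handed in when it is done.

Besides the shell and the picture viewer there is one more tool, called after "Request:" by a JSON object that holds its "op" and its "data", one argument or row to a line. servo_tool: Moves the arm, as the interface text tells. Its arguments: {"type":"object","properties":{"plan":{"type":"array","items":{"type":"array","items":{"type":"array","items":{"type":"number"}}}},"force":{"type":"number"}},"required":["plan"]}

```bash
mkdir -p pics
cat > h.py <<'E'
import numpy as np, cv2
from bench import arm, cams, ticket
def cal(n): 
    c=cams.calibration(n); return c,np.array(c["R"]),np.array(c["t"])
def ray(n,px):
    c,R,t=cal(n); d=R.T@np.array([(px[0]-c["cx"])/c["fx"],(px[1]-c["cy"])/c["fy"],1]); return -R.T@t,d/np.linalg.norm(d)
def atz(n,px,z):
    o,d=ray(n,px); return o+d*(z-o[2])/d[2]
def proj(n,X):
    c,R,t=cal(n); p=(R@np.asarray(X,float).T).T+t; return np.stack([c["fx"]*p[...,0]/p[...,2]+c["cx"],c["fy"]*p[...,1]/p[...,2]+c["cy"]],-1)
def tri(obs):
    A=np.zeros((3,3));b=np.zeros(3)
    for n,px in obs:
        o,d=ray(n,px);P=np.eye(3)-np.outer(d,d);A+=P;b+=P@o
    X=np.linalg.solve(A,b); return X,[np.round(proj(n,X)-px,1) for n,px in obs]
E
python3 - <<'E'
from h import *
np.set_printoptions(precision=3,suppress=True)
ims={n:cams.capture(n) for n in("side","top")}
cv2.imwrite("pics/a.png",np.vstack([ims["side"],ims["top"]])[:, :] if 0 else ims["side"]); cv2.imwrite("pics/b.png",ims["top"])
for n in ims:
    c,R,t=cal(n); print(n,"cam at",-R.T@t,"fwd",R[2])
    for th in "tier tier_grip stand base seat cover_fin button_top".split():
        print(n,th,[(round(d["p"],2),np.round(d["centre"],1).tolist()) for d in cams.place_of(n,th)[:3]])
o=arm.get_obs(); print(o)
E
```

```text
side cam at [0.431 0.955 1.002] fwd [ 0.093 -0.742 -0.664]
side tier [(0.96, [284.9, 275.1]), (0.93, [370.4, 258.7])]
side tier_grip [(0.9, [370.6, 277.1]), (0.58, [299.2, 257.4]), (0.21, [312.3, 187.9])]
side stand [(0.61, [281.9, 285.4])]
side base [(0.66, [311.8, 188.8])]
side seat [(0.9, [309.1, 184.9]), (0.16, [281.4, 284.9])]
side cover_fin [(0.63, [347.6, 167.7])]
side button_top []
top cam at [ 0.384 -0.005  1.412] fwd [ 0.127  0.003 -0.992]
top tier [(0.86, [236.6, 177.8]), (0.66, [248.0, 262.2]), (0.34, [185.3, 273.7])]
top tier_grip [(0.66, [234.9, 185.9]), (0.59, [256.5, 260.5]), (0.56, [314.3, 244.5])]
top stand []
top base [(0.68, [379.5, 186.0])]
top seat [(0.96, [376.7, 185.8]), (0.3, [320.3, 136.0])]
top cover_fin [(0.95, [401.0, 229.9]), (0.55, [314.8, 171.9])]
top button_top []
{'t': 0.8, 'joint_positions': array([-1.292,  0.32 ,  1.564,  0.   ,  1.257, -0.02 ]), 'dq': array([-0.002, -0.   , -0.001,  0.001,  0.   ,  0.001]), 'joint_efforts': array([ -0.003, -41.536, -23.441,  -0.   ,   0.   ,   0.   ]), 'tcp_pos': array([ 0.169, -0.55 ,  0.253]), 'ee_rot': array([3.107, 0.468, 0.   ]), 'force': array([-1.065, -0.2  ,  0.581]), 'ft_torque': array([-0.04 , -0.034,  0.015]), 'finger_gap': 0.0856915611113662}
```

View pics/a.png

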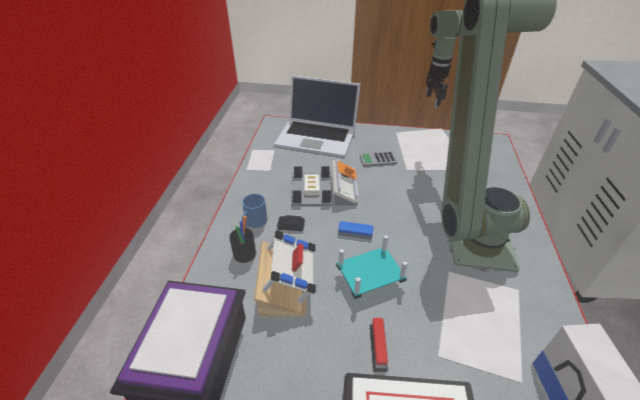

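View pics/b.png

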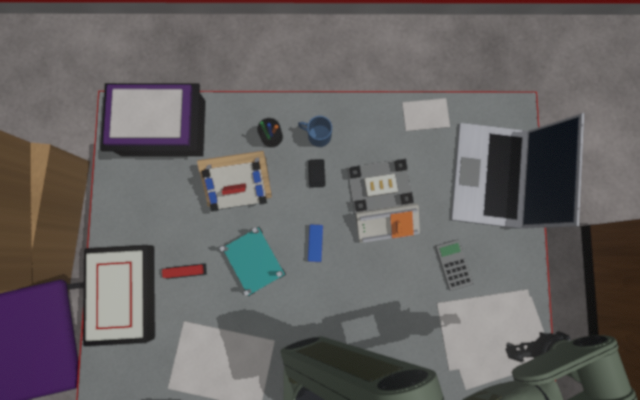

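Run:
```python
from h import *
a=cv2.imread("pics/a.png");b=cv2.imread("pics/b.png")
f=lambda im,x,y:cv2.resize(im[y:y+75,x:x+100],None,fx=4,fy=4,interpolation=cv2.INTER_CUBIC)
cv2.imwrite("pics/c.png",np.vstack([np.hstack([f(a,240,225),f(b,190,145)]),np.hstack([f(a,275,145),f(b,335,150+20)])]))
# rough
for n,th,z in (("top","tier_grip",.15),("top","seat",.012)):
    print(th,[np.round(atz(n,d["centre"],z),3) for d in cams.place_of(n,th)[:2]])
print(tri([("top",[234.9,185.9]),("side",[299.2,257.4])]),tri([("top",[376.7,185.8]),("side",[309.1,184.9])]),tri([("top",[401,229.9]),("side",[347.6,167.7])]))
```

```text
tier_grip [array([0.596, 0.244, 0.15 ]), array([0.376, 0.175, 0.15 ])]
seat [array([ 0.621, -0.197,  0.012]), array([ 0.79 , -0.011,  0.012])]
(array([0.59195553, 0.24756831, 0.13019417]), [array([0. , 2.6]), array([-2.6, -0.6])]) (array([ 0.62285046, -0.19474971,  0.03095083]), [array([-0. , -1.4]), array([1.1, 0.2])]) (array([ 0.47810083, -0.26135157,  0.08104085]), [array([-0. , -2.2]), array([1.7, 0.2])])
```

View pics/c.png

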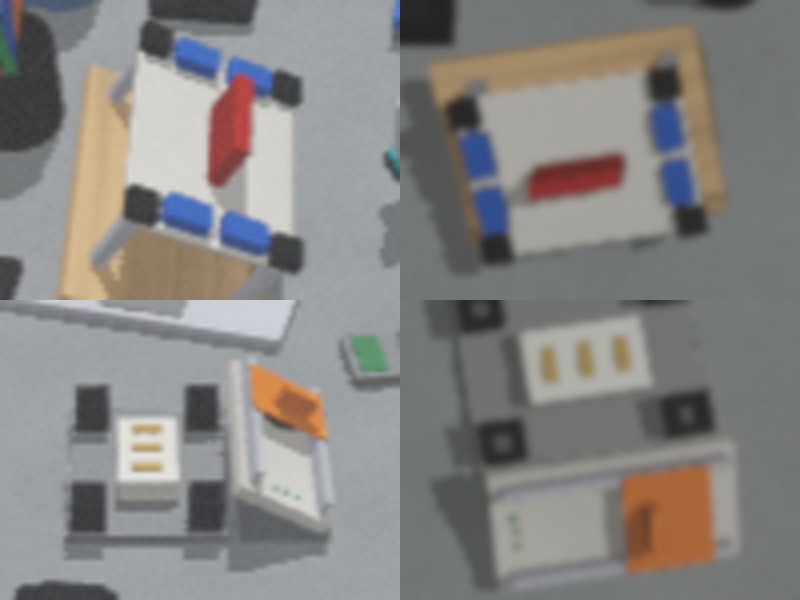

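Request:
{"op": "servo_tool", "data": {
  "plan": [
    [[1,0.043,0.034,0.015,8.1],[1,0.043,0.034,0.015,8.1],[1,0.043,0.034,0.015,8.1],[1,0.043,0.034,0.015,8.1],[1,0.043,0.034,0.015,8.1],[1,0.043,0.034,0.015,8.1],[1,0.043,0.034,0.015,8.1],[1,0.043,0.034,0.015,8.1],[1,0.043,0.034,0.015,8.1],[1,0.043,0.034,0.015,8.1]]
  ]
}}

```text
t: 2.15
tcp_pos: [0.6005, -0.2082, 0.4039]
ee_rot: [2.053, 2.378, -0.0]
force: [0.3, -1.0, 1.0]
finger_gap: 0.0858
```

Run:
```python
from h import *
np.set_printoptions(precision=3,suppress=True)
c,R,t=cal("wrist"); print("cam at",-R.T@t,"fwd",R[2],"right",R[0])
np.savez("w1.npz",R=R,t=t,K=[c["fx"],c["fy"],c["cx"],c["cy"]])
im=cams.capture("wrist"); cv2.imwrite("pics/d.png",im)
for th in "base seat cover_fin button_top".split():
    print(th,[(round(d["p"],2),np.round(d["centre"],1).tolist(),) for d in cams.place_of("wrist",th)[:3]])
d=cams.place_of("wrist","seat")
if d: print(atz("wrist",d[0]["centre"],.012))
```

```text
cam at [ 0.59  -0.134  0.525] fwd [ 0.044 -0.292 -0.955] right [0.989 0.146 0.   ]
base [(0.87, [329.0, 147.0])]
seat [(0.82, [333.9, 148.8])]
cover_fin [(0.69, [220.2, 180.0])]
button_top []
[ 0.622 -0.211  0.012]
```

View pics/d.png

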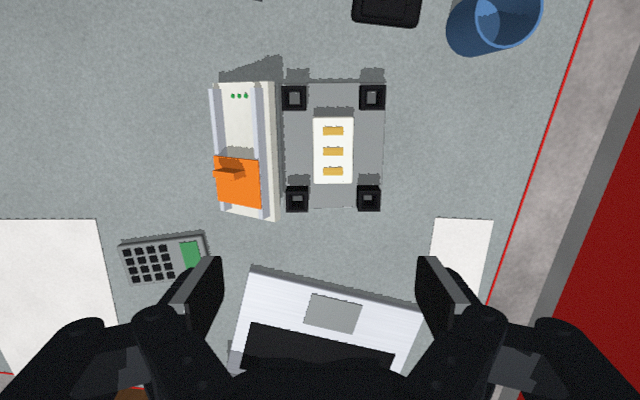

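```bash
cat >> h.py <<'E'
from scipy.optimize import least_squares
def projK(K,R,t,X):
    p=X@R.T+t; return np.stack([K[0]*p[:,0]/p[:,2]+K[2],K[1]*p[:,1]/p[:,2]+K[3]],-1)
def hullc(P):
    h=cv2.convexHull(np.asarray(P,np.float32).reshape(-1,1,2)); m=cv2.moments(h); return np.array([m["m10"]/m["m00"],m["m01"]/m["m00"]]),m["m00"]
def box(c,hx,hy,z0,z1): return np.array([[c[0]+i*hx,c[1]+j*hy,z] for i in(-1,1) for j in(-1,1) for z in(z0,z1)])
def Rz(a): c,s=np.cos(a),np.sin(a); return np.array([[c,-s,0],[s,c,0],[0,0,1]])
def Ry(a): c,s=np.cos(a),np.sin(a); return np.array([[c,0,s],[0,1,0],[-s,0,c]])
SO=[(i*.056,j*.076) for i in(-1,1) for j in(-1,1)]
def blobs(mask,amin=30):
    cs,_=cv2.findContours(mask.astype(np.uint8),cv2.RETR_EXTERNAL,cv2.CHAIN_APPROX_NONE)
    return [hullc(c)+(c,) for c in cs if cv2.contourArea(c)>amin]
def fitbase(im,K,R,t,p0,thr=45,z0=.012):
    bl=blobs(im.max(2)<thr)
    def pred(p): return [hullc(projK(K,R,t,box(s,p[3],p[3],z0,.045)@Rz(p[2]).T+[p[0],p[1],0])) for s in SO]
    obs=[]
    for c,a in pred(p0): obs.append(min(bl,key=lambda b:np.hypot(*(b[0]-c))))
    f=lambda p:np.concatenate([np.r_[c-o[0],(np.sqrt(a)-np.sqrt(o[1]))] for (c,a),o in zip(pred(p),obs)])
    return least_squares(f,p0,x_scale=[.01,.01,.1,.01]),obs
E
python3 - <<'E'
from h import *
np.set_printoptions(precision=4,suppress=True)
w=np.load("w1.npz");im=cv2.imread("pics/d.png")
for thr in(40,50,60):
  for z0 in (.012,.02):
    r,o=fitbase(im,w["K"],w["R"],w["t"],[.622,-.208,.14,.013],thr,z0); print(thr,z0,r.x,np.degrees(r.x[2]),r.fun)
E
```

```text
40 0.012 [ 0.6213 -0.2081  0.1536  0.0155] 8.801754314197709 [-0.1898  0.1393  0.3474  0.1567 -0.0487 -0.1871 -0.2382  0.0968  0.0862
  0.1915 -0.0861 -0.075 ]
40 0.02 [ 0.6211 -0.2078  0.1572  0.0158] 9.009666437963162 [-0.2139  0.7035  0.0716 -0.2443 -0.1377  0.1414  0.1493  0.4159 -0.3265
  0.2253 -0.4756  0.0616]
50 0.012 [ 0.6216 -0.2084  0.15    0.0157] 8.596619514946097 [-0.158  -0.1916  0.3085  0.6196 -0.238  -0.0945 -0.5086  0.3884  0.1588
  0.2168  0.2387 -0.3156]
50 0.02 [ 0.6213 -0.2078  0.1519  0.016 ] 8.70342141124111 [-0.3623  0.152   0.0152  0.2107 -0.5993  0.221  -0.2931  0.6092 -0.2795
  0.253  -0.2757 -0.2019]
60 0.012 [ 0.6213 -0.2083  0.1452  0.0158] 8.318772986587712 [-0.3939 -0.4872  0.0323  0.7271 -0.4884 -0.0196 -0.982   0.5551  0.2148
  0.2136  0.3786 -0.236 ]
60 0.02 [ 0.6213 -0.2081  0.1518  0.0162] 8.69785419825954 [-0.1827  0.1938 -0.2028  0.2727 -0.4368  0.357  -0.3589  0.7896 -0.1577
  0.1946 -0.1123 -0.0533]
```

Run:
```python
from h import *
np.set_printoptions(precision=4,suppress=True)
for n,f,th in(("top","b",(45,60)),("side","a",(45,60))):
  c,R,t=cal(n);K=[c["fx"],c["fy"],c["cx"],c["cy"]];im=cv2.imread(f"pics/{f}.png")
  for thr in th:
    try:
      r,o=fitbase(im,K,R,t,[.621,-.2,.14,.015],thr,.012);print(n,thr,r.x,r.fun)
    except Exception as e: print(e)
print(arm.get_obs()["tcp_pos"])
c,R,t=cal("wrist"); print(-R.T@t, R-np.load("w1.npz")["R"])
im=cams.capture("wrist"); cv2.imwrite("pics/e.png",im)
r,o=fitbase(im,[c["fx"],c["fy"],c["cx"],c["cy"]],R,t,[.621,-.2,.14,.015],45);print(r.x,r.fun)
```

```text
top 45 [ 0.6638  0.0081  0.0619 -0.0322] [ 22.9621  14.477    2.8973 -23.7778  17.2042   2.8878  20.7505 -19.0113
   2.9628 -25.5133 -16.331    2.9541]
top 60 [ 0.6211 -0.2058  0.1424  0.0132] [-0.335   0.5537 -0.1813 -0.3814  0.0188 -0.0603  0.3695  0.2767  0.1098
  0.265  -0.3649 -0.0611]
side 45 [ 0.0528 -1.2679  0.9321 -0.0404] [ -7.8472  -1.9157   0.2806  14.6554   5.9481   0.7882 -18.3319   3.7246
   0.6745   4.4162  12.008    1.2129]
side 60 [ 0.614  -0.6734 -0.8495  0.054 ] [ 16.021   -5.4306  11.909  -10.2694   3.793   12.7343   2.6998 -15.2753
  10.9846 -23.0726  -6.7289  11.74  ]
[ 0.5985 -0.2101  0.403 ]
[ 0.5886 -0.1355  0.5242] [[ 0.0009 -0.006  -0.0015]
 [-0.0053 -0.0009 -0.0005]
 [-0.0033 -0.     -0.0001]]
[ 0.6214 -0.2081  0.1528  0.0156] [-0.2392  0.0555  0.1935  0.1332 -0.2626 -0.2664 -0.3064  0.2389  0.0554
 -0.103   0.0848  0.0775]
```

Request:
{"op": "servo_tool", "data": {
  "plan": [
    [[1,-0.001,0.057,-0.007,0],[1,-0.001,0.057,-0.007,0],[1,-0.001,0.057,-0.007,0],[1,-0.001,0.057,-0.007,0],[1,-0.001,0.057,-0.007,0],[1,-0.001,0.057,-0.007,0],[1,-0.001,0.057,-0.007,0],[1,-0.001,0.057,-0.007,0],[1,0,0,0,0]]
  ]
}}

```text
t: 3.62
tcp_pos: [0.5904, 0.2486, 0.346]
ee_rot: [-2.054, -2.375, 0.002]
force: [0.2, -0.1, -0.6]
finger_gap: 0.0852
```

```bash
cat >> h.py <<'E'
def grippts(p,tilt):
    # p: grip point x,y,z,yaw ; tilt about y axis
    b=box((0,0),.007,.035,-.028,.018); return b@(Rz(p[3])@Ry(tilt)).T+p[:3]
E
python3 - <<'E'
from h import *
np.set_printoptions(precision=4,suppress=True)
c,R,t=cal("wrist");K=[c["fx"],c["fy"],c["cx"],c["cy"]]; print(arm.get_obs()["tcp_pos"])
im=cams.capture("wrist"); cv2.imwrite("pics/f.png",im); np.savez("w2.npz",R=R,t=t,K=K)
for th in ("tier","tier_grip","stand"): print(th,[(round(d["p"],2),np.round(d["centre"],1).tolist(),) for d in cams.place_of("wrist",th)[:3]])
hsv=cv2.cvtColor(im,cv2.COLOR_BGR2HSV); m=((hsv[...,0]<8)|(hsv[...,0]>172))&(hsv[...,1]>130)&(hsv[...,2]>50)
for b in blobs(m,100): print(b[:2],cv2.minAreaRect(b[2]))
E
```

```text
[0.5904 0.2486 0.346 ]
tier [(0.76, [118.1, 180.4]), (0.74, [353.6, 156.4])]
tier_grip [(0.83, [163.4, 168.5]), (0.73, [315.4, 173.0])]
stand []
(array([614.9279, 290.5081]), 8531.0) ((602.9999389648438, 275.4999694824219), (234.99996948242188, 71.99998474121094), 90.0)
(array([318.8553, 170.4846]), 2025.5) ((318.9999694824219, 171.49996948242188), (72.99998474121094, 29.999996185302734), 90.0)
(array([557.1205, 199.9615]), 650.0) ((554.8768310546875, 205.64291381835938), (2.8694751262664795, 249.41864013671875), 20.772253036499023)
(array([127.2436,  16.8379]), 1002.5) ((126.75820922851562, 17.34016227722168), (37.572330474853516, 30.42000961303711), 84.80557250976562)
```

View pics/f.png

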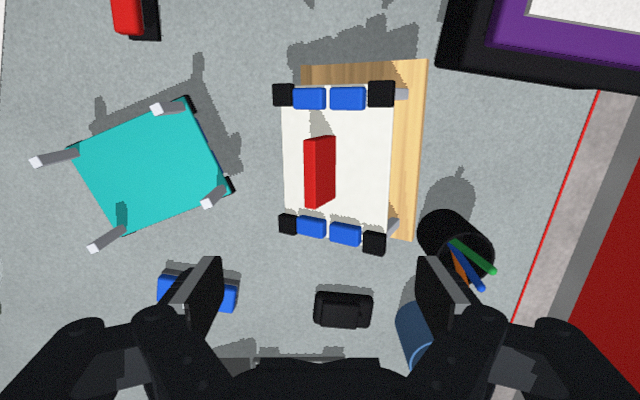

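Run:
```python
from h import *
np.set_printoptions(precision=4,suppress=True)
views=[]
w=np.load("w2.npz");views.append((w["K"],w["R"],w["t"],cv2.imread("pics/f.png")))
for n,f in(("top","b"),("side","a")):
    c,R,t=cal(n);views.append(([c["fx"],c["fy"],c["cx"],c["cy"]],R,t,cv2.imread(f"pics/{f}.png")))
CAP=[box((i*.056,j*.0735),.012,.0125,.066-.094,.080-.094) for i in(-1,1) for j in(-1,1)]
def model(p): return [b@(Rz(p[3])@Ry(-np.pi/6)).T+p[:3] for b in [box((0,0),.007,.035,-.028,.018)]+CAP]
p0=np.array([.585,.247,.15,.14])
def setup(v):
    K,R,t,im=v; hsv=cv2.cvtColor(im,cv2.COLOR_BGR2HSV)
    red=((hsv[...,0]<8)|(hsv[...,0]>172))&(hsv[...,1]>120)&(hsv[...,2]>50)
    return blobs(red,15),blobs(im.max(2)<50,10)
def run(vs,p0):
    S=[setup(v) for v in vs]
    for it in range(3):
        obs=[]
        for v,(rb,kb) in zip(vs,S):
            for i,b in enumerate(model(p0)):
                c,a=hullc(projK(*v[:3],b)); o=min(rb if i==0 else kb,key=lambda q:np.hypot(*(q[0]-c))); obs.append((v,i,o))
        def f(p):
            m=model(p); return np.concatenate([hullc(projK(*v[:3],m[i]))[0]-o[0] for v,i,o in obs])
        r=least_squares(f,p0,loss="soft_l1",x_scale=[.01,.01,.01,.1]); p0=r.x
    print(r.x,np.degrees(r.x[3])); print(r.fun.reshape(-1,2).round(1).tolist())
run(views[:1],p0); run(views[:2],p0); run(views,p0)
```

```text
[0.5884 0.2512 0.1445 0.1553] 8.897302500042557
[[-0.1, -0.0], [-0.8, -0.5], [-0.9, 1.0], [1.0, -0.4], [0.5, 0.4]]
[0.5885 0.2509 0.1423 0.1458] 8.355359301011235
[[-0.0, -0.2], [-1.1, -1.3], [0.0, 0.9], [0.0, -0.5], [0.9, 1.5], [-0.1, -0.5], [-1.1, 0.2], [0.4, -0.3], [-1.1, 0.2], [0.3, -0.5]]
[0.5885 0.2513 0.1419 0.1386] 7.942015687904295
[[-0.0, -0.6], [-1.5, -1.9], [0.6, 0.3], [-0.5, -0.6], [1.4, 1.5], [-0.2, -0.5], [-1.2, 0.4], [0.2, -0.4], [-1.0, 0.4], [0.3, -0.7], [-0.8, 0.2], [-125.3, 170.1], [178.0, -110.8], [146.1, -163.2], [141.8, -123.2]]
```

Request:
{"op": "servo_tool", "data": {
  "plan": [
    [[0.18,-0.003,0.002,-0.05,0],[0.18,0,0,-0.055,0],[0.18,0,0,-0.045,0],[0.18,0,0,-0.025,0],[0.18,0,0,-0.014,0],[0.18,0,0,0,0]]
  ],
  "force": 20
}}

```text
t: 4.58
tcp_pos: [0.5884, 0.2474, 0.1583]
ee_rot: [-2.06, -2.371, 0.001]
force: [-0.9, -0.1, -0.1]
finger_gap: 0.0504
```

Run:
```python
from h import *
o=arm.get_obs(); print(o["t"],o["tcp_pos"],o["force"],o["finger_gap"])
im=np.vstack([cams.capture("wrist"), ]); s=cams.capture("side")
cv2.imwrite("pics/g.png",np.hstack([cv2.resize(im,(400,250)),cv2.resize(s[180:330,210:350],None,fx=250/150,fy=250/150)]))
```

```text
4.575 [0.58844463 0.24737367 0.15825334] [-0.85116142 -0.10848899 -0.14170432] 0.05038324667049236
```

View pics/g.png

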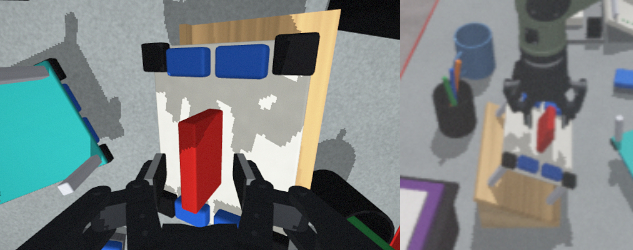

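Request:
{"op": "servo_tool", "data": {
  "plan": [
    [[-0.2,0,0.002,0,0],[-0.2,0,0.001,0,0],[-1,0,0,0,0],[-1,0,0,0,0],[-1,0,0,0.004,0],[-1,0,0,0.008,0],[-1,0,0,0.008,0]]
  ],
  "force": 25
}}

```text
t: 5.55
tcp_pos: [0.5887, 0.2516, 0.1789]
ee_rot: [2.058, 2.373, 0.001]
force: [1.1, -0.5, -3.4]
finger_gap: 0.0159
```

Request:
{"op": "servo_tool", "data": {
  "plan": [
    [[-1,0,0,0.015,0],[-1,0,0,0.02,0],[-1,0,0,0.03,0],[-1,0,0,0.03,0],[-1,0,0,0.03,0],[-1,0,0,0.0,0]]
  ],
  "force": 60
}}

```text
t: 6.3
tcp_pos: [0.5892, 0.2518, 0.3063]
ee_rot: [2.057, 2.371, 0.008]
force: [-0.2, -0.3, -4.0]
finger_gap: 0.0123
```

Run:
```python
from h import *
o=arm.get_obs(); print(o["t"],o["tcp_pos"],o["force"],o["ft_torque"],o["finger_gap"])
c,R,t=cal("wrist");K=[c["fx"],c["fy"],c["cx"],c["cy"]];np.savez("w3.npz",R=R,t=t,K=K,tcp=o["tcp_pos"],rv=o["ee_rot"])
im=cams.capture("wrist"); s=cams.capture("side");cv2.imwrite("pics/h_w.png",im)
for th in("tier","tier_grip"): print([(d["p"],d["centre"]) for d in cams.place_of("wrist",th)[:3]])
cv2.imwrite("pics/h.png",np.hstack([cv2.resize(im,(480,300)),cv2.resize(s[150:310,200:360],(300,300))]))
```

```text
6.3 [0.58920983 0.25176622 0.3062667 ] [-0.19763104 -0.29881603 -4.04011354] [-0.00892077  0.01925695  0.05743672] 0.012287538679648803
[(0.82, [98.6, 198.8]), (0.76, [326.2, 201.4])]
[(0.79, [320.4, 257.7]), (0.67, [149.1, 179.3])]
```

View pics/h.png

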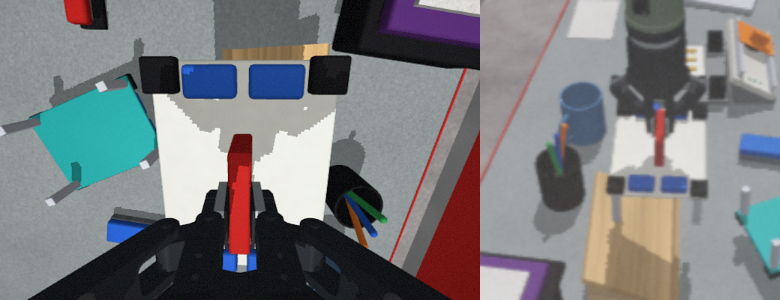

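```bash
cat > t.py <<'E'
from h import *
np.set_printoptions(precision=4,suppress=True)
def tierfit(im,w,thr):
    tool=cv2.Rodrigues(w["rv"])[0]; jy=tool[:,1]; yaw=np.arctan2(jy[1],jy[0]); 
    if abs(yaw)>np.pi/2: yaw-=np.sign(yaw)*np.pi
    kb=blobs(im.max(2)<thr,300)
    caps=[box((i*.056,-.0735),.012,.0125,.066,.080) for i in(-1,1)]
    mod=lambda p:[b@Rz(yaw+p[3]).T+w["tcp"]+p[:3] for b in caps]
    p0=np.array([0,0,-.1,0])
    obs=[min(kb,key=lambda q:np.hypot(*(q[0]-hullc(projK(w["K"],w["R"],w["t"],b))[0]))) for b in mod(p0)]
    f=lambda p:np.concatenate([hullc(projK(w["K"],w["R"],w["t"],b))[0]-o[0] for b,o in zip(mod(p),obs)])
    r=least_squares(f,p0,x_scale=[.01,.01,.01,.1]); a=[(hullc(projK(w["K"],w["R"],w["t"],b))[1],o[1]) for b,o in zip(mod(r.x),obs)]
    off=Rz(yaw).T@r.x[:3]
    print("thr",thr,"tier origin rel tcp in tier axes",off,"toolyaw",np.degrees(yaw),"dyaw",np.degrees(r.x[3]),"areas",a,"world",r.x[:3])
E
python3 - <<'E'
from t import *
w=np.load("w3.npz"); im=cv2.imread("pics/h_w.png")
for th in(35,45,55): tierfit(im,w,th)
E
```

```text
thr 35 tier origin rel tcp in tier axes [ 0.0108 -0.1602 -0.3166] toolyaw 8.112003317538424 dyaw -4.818652497683398 areas [(425.9634488639422, 47335.0), (443.2305228859186, 47335.0)] world [ 0.0333 -0.157  -0.3166]
thr 45 tier origin rel tcp in tier axes [ 0.0136 -0.0594 -0.1805] toolyaw 8.112003317538424 dyaw -7.101341620586995 areas [(1090.4160146189388, 47393.0), (1138.8919993797317, 47393.0)] world [ 0.0219 -0.0569 -0.1805]
thr 55 tier origin rel tcp in tier axes [ 0.0137 -0.0598 -0.1788] toolyaw 8.112003317538424 dyaw -2.9900599142646755 areas [(1107.5531447401736, 47750.5), (1152.2623011241667, 47750.5)] world [ 0.022  -0.0572 -0.1788]
```

```bash
sed -i 's/kb=blobs(im.max(2)<thr,300)/kb=[b for b in blobs(im.max(2)<thr,300) if b[1]<6000 and b[0][1]<160]/' t.py
python3 - <<'E'
from t import *
w=np.load("w3.npz"); im=cv2.imread("pics/h_w.png")
for th in(35,45,55): 
    tierfit(im,w,th)
print([(b[0],cv2.boundingRect(b[2])) for b in blobs(im.max(2)<45,300)])
hsv=cv2.cvtColor(im,cv2.COLOR_BGR2HSV)
bl=(hsv[...,0]>105)&(hsv[...,0]<125)&(hsv[...,1]>150)
print("blue",[(b[0],cv2.boundingRect(b[2])) for b in blobs(bl,300)])
# deck far corners predicted for tier rel tcp (0,dy,dz)
for dy in(-.003,0,.003):
  for dz in(-.1,-.097):
    P=np.array([[sx*.066,-.086,z] for sx in(-1,1) for z in(.066,.08)])@Rz(np.radians(8.1)).T+w["tcp"]+Rz(np.radians(8.1))@[0,dy,dz]
    print(dy,dz,projK(w["K"],w["R"],w["t"],P).round(1).tolist())
E
```

```text
thr 35 tier origin rel tcp in tier axes [ 0.0014  0.141  -0.2732] toolyaw 8.112003317538424 dyaw 3.535070732009456 areas [(777.2556858807802, 2437.5), (802.5328516016016, 2664.0)] world [-0.0185  0.1398 -0.2732]
thr 45 tier origin rel tcp in tier axes [ 0.0041  0.1468 -0.1235] toolyaw 8.112003317538424 dyaw 0.004297808148118499 areas [(3060.913883590838, 2458.5), (3097.7362653213786, 2678.5)] world [-0.0167  0.1459 -0.1235]
thr 55 tier origin rel tcp in tier axes [ 0.018   0.1155 -0.2897] toolyaw 8.112003317538424 dyaw -29.532725976903702 areas [(760.1357628176338, 2501.0), (644.1659316993318, 2684.5)] world [ 0.0016  0.1169 -0.2897]
[(array([318.9827, 343.8384]), (38, 247, 564, 153)), (array([468.0899, 262.3611]), (434, 220, 76, 84)), (array([212.4102,  99.3372]), (185, 75, 55, 50)), (array([438.4691,  99.423 ]), (410, 74, 58, 52)), (array([532.0409,  48.6921]), (443, 0, 197, 93)), (array([127.2736,  20.9888]), (108, 0, 36, 39))]
blue [(array([305.49  , 346.7985]), (296, 329, 20, 34)), (array([164.1356, 306.5164]), (143, 292, 58, 33)), (array([481.3247, 287.9758]), (458, 259, 45, 57)), (array([368.5099, 108.3402]), (332, 86, 75, 46)), (array([278.7006, 107.9004]), (242, 86, 74, 45))]
-0.003 -0.1 [[207.3, 383.5], [199.2, 404.5], [427.8, 382.6], [435.8, 403.4]]
-0.003 -0.097 [[205.7, 387.8], [197.4, 409.4], [429.4, 386.8], [437.7, 408.3]]
0 -0.1 [[206.8, 379.5], [198.7, 400.4], [428.3, 378.6], [436.4, 399.3]]
0 -0.097 [[205.1, 383.8], [196.8, 405.2], [429.9, 382.8], [438.3, 404.1]]
0.003 -0.1 [[206.3, 375.5], [198.1, 396.2], [428.8, 374.6], [437.0, 395.1]]
0.003 -0.097 [[204.6, 379.7], [196.2, 401.0], [430.4, 378.7], [438.9, 399.9]]
```

```bash
sed -i 's/-\.0735/.0735/' t.py
python3 - <<'E'
from t import *
w=np.load("w3.npz"); im=cv2.imread("pics/h_w.png")
for th in(35,45,55): tierfit(im,w,th)
for dy in(-.003,0,.003):
  for dz in(-.1,-.097):
    P=np.array([[sx*.066,.086,z] for sx in(-1,1) for z in(.066,.08)])@Rz(np.radians(8.1)).T+w["tcp"]+Rz(np.radians(8.1))@[0,dy,dz]
    print(dy,dz,projK(w["K"],w["R"],w["t"],P).round(1).tolist())
E
```

```text
thr 35 tier origin rel tcp in tier axes [ 0.0041 -0.0002 -0.1236] toolyaw 8.112003317538424 dyaw 0.021503230336775144 areas [(3053.397644080047, 2437.5), (3091.1365331081906, 2664.0)] world [ 0.0041  0.0004 -0.1236]
thr 45 tier origin rel tcp in tier axes [ 0.0041 -0.0002 -0.1235] toolyaw 8.112003317538424 dyaw 0.004298227303589084 areas [(3060.91471509618, 2458.5), (3097.736739707645, 2678.5)] world [ 0.0041  0.0004 -0.1235]
thr 55 tier origin rel tcp in tier axes [ 0.0041 -0.0003 -0.1234] toolyaw 8.112003317538424 dyaw 0.04245720466996892 areas [(3060.4275659201667, 2501.0), (3098.1546246666694, 2684.5)] world [ 0.0041  0.0003 -0.1234]
-0.003 -0.1 [[168.8, 77.5], [153.8, 75.6], [465.6, 77.8], [480.5, 76.0]]
-0.003 -0.097 [[165.8, 77.1], [150.2, 75.2], [468.5, 77.5], [484.1, 75.5]]
0 -0.1 [[167.9, 70.3], [152.7, 67.6], [466.5, 70.6], [481.6, 68.0]]
0 -0.097 [[164.8, 69.8], [149.0, 67.0], [469.5, 70.1], [485.2, 67.4]]
0.003 -0.1 [[166.9, 63.0], [151.6, 59.6], [467.4, 63.4], [482.7, 60.0]]
0.003 -0.097 [[163.9, 62.3], [147.8, 58.7], [470.4, 62.7], [486.4, 59.2]]
```

Run:
```python
from t import *
w=np.load("w3.npz"); im=cv2.imread("pics/h_w.png")
g=im.min(2).astype(int); rows=range(140,285,12)
L=[];Rr=[]
for r in rows:
    line=g[r-1:r+2].mean(0); d=line[3:]-line[:-3]
    l=190+np.argmax(d[190:260]); rr=400+np.argmin(d[400:470]); L.append((l+2,r));Rr.append((rr+2,r))
print(L);print(Rr)
c0=np.array([317,240]) 
def fun(p,ret=False):
    yaw=np.radians(8.11);M=Rz(yaw)@Ry(p[2]); out=[]
    for sx,E in((-1,L),(1,Rr)):
        P=np.array([[sx*.066,y,.066] for y in np.linspace(-.08,.086,60)])@M.T+w["tcp"]+Rz(yaw)@[p[0],0,p[1]]
        q=projK(w["K"],w["R"],w["t"],P); o=np.argsort(q[:,1])
        out+= [np.interp(r,q[o,1],q[o,0])-x for x,r in E]
    return np.array(out)
for tilt0 in(0,):
  r=least_squares(fun,[0,-.1,tilt0],loss="soft_l1",x_scale=[.01,.01,.1]);print(r.x,np.degrees(r.x[2]),r.fun.round(1))
  r=least_squares(lambda p:fun([p[0],p[1],0]),[0,-.1],loss="soft_l1",x_scale=[.01,.01]);print(r.x,r.fun.round(1))
hsv=cv2.cvtColor(im,cv2.COLOR_BGR2HSV);red=((hsv[...,0]<8)|(hsv[...,0]>172))&(hsv[...,1]>120)&(hsv[...,2]>50)
for b in blobs(red,300): print("red",b[0],cv2.boundingRect(b[2]),cv2.approxPolyDP(b[2],3,True)[:,0].tolist())
for dx,dz in((0,-.1),(0,-.11),(0,-.12)):
    P=np.array([[sx*.007,.035,z] for sx in(-1,1) for z in(.066,.112)])@Rz(np.radians(8.1)).T+w["tcp"]+Rz(np.radians(8.1))@[dx,0,dz]
    print(dz,projK(w["K"],w["R"],w["t"],P).round(1).tolist())
```

```text
[(np.int64(205), 140), (np.int64(206), 152), (np.int64(208), 164), (np.int64(209), 176), (np.int64(210), 188), (np.int64(212), 200), (np.int64(212), 212), (np.int64(214), 224), (np.int64(216), 236), (np.int64(217), 248), (np.int64(218), 260), (np.int64(219), 272), (np.int64(220), 284)]
[(np.int64(448), 140), (np.int64(447), 152), (np.int64(445), 164), (np.int64(444), 176), (np.int64(443), 188), (np.int64(441), 200), (np.int64(440), 212), (np.int64(439), 224), (np.int64(437), 236), (np.int64(436), 248), (np.int64(434), 260), (np.int64(435), 272), (np.int64(444), 284)]
[ 0.0043 -0.1243  0.0231] 1.326045133644036 [  0.5   0.7  -0.1   0.1   0.4  -0.4   0.8  -0.   -0.8  -0.6  -0.4  -0.2
  -0.    0.4  -0.    0.6   0.2  -0.2   0.4   0.1  -0.3   0.3  -0.1   0.5
  -1.9 -12.2]
[ 0.0053 -0.1245] [  0.5   0.7  -0.1   0.1   0.4  -0.4   0.8  -0.   -0.8  -0.6  -0.4  -0.2
  -0.    0.4  -0.    0.6   0.2  -0.2   0.4   0.1  -0.3   0.3  -0.1   0.5
  -1.9 -12.2]
red [319.2226 258.4265] (303, 179, 33, 160) [[313, 179], [303, 209], [305, 333], [312, 338], [331, 338], [335, 181]]
red [609.6923 318.1641] (554, 174, 86, 226) [[639, 174], [554, 368], [602, 399], [639, 399]]
red [572.1892 214.2761] (519, 90, 104, 260) [[622, 90], [519, 349]]
red [104.4206  15.6312] (85, 0, 39, 34) [[85, 0], [92, 29], [122, 31], [118, 0]]
-0.1 [[303.3, 182.3], [298.0, 214.8], [332.0, 182.3], [337.6, 214.8]]
-0.11 [[304.0, 177.4], [299.5, 205.8], [331.1, 177.4], [336.0, 205.8]]
-0.12 [[304.7, 173.1], [300.7, 198.1], [330.4, 173.1], [334.7, 198.1]]
```

Request:
{"op": "servo_tool", "data": {
  "plan": [
    [[-1,0,0,0,0],[-1,0,0,0,0],[-1,0,0,0,0]]
  ],
  "force": 120
}}

```text
t: 6.88
tcp_pos: [0.5882, 0.2515, 0.303]
ee_rot: [-2.058, -2.373, 0.001]
force: [-0.2, 0.3, -3.6]
finger_gap: 0.0105
```

```bash
cat >> t.py <<'E'
def edgefit(im,w,yaw):
    # deck edges + cap centroids + grip end-face corners
    g=im.min(2).astype(int); E={-1:[],1:[]}
    for r in range(140,262,12):
        line=g[r-1:r+2].mean(0); d=line[3:]-line[:-3]
        E[-1].append((192+np.argmax(d[190:260]),r));E[1].append((402+np.argmin(d[400:470]),r))
    hsv=cv2.cvtColor(im,cv2.COLOR_BGR2HSV);red=((hsv[...,0]<8)|(hsv[...,0]>172))&(hsv[...,1]>120)&(hsv[...,2]>50)
    b=min(blobs(red,300),key=lambda b:np.hypot(*(b[0]-[319,258]))); m=np.zeros(red.shape,np.uint8);cv2.drawContours(m,[b[2]],-1,1,-1)
    y0=np.where(m.any(1))[0][0]; cx=lambda r:np.where(m[r])[0][[0,-1]]+[-.5,.5]
    print("red rows",[(r,cx(r)) for r in(y0+5,y0+35,y0+60)])
    kb=[q for q in blobs(im.max(2)<45,300) if q[1]<6000 and q[0][1]<160]; K,R,t=w["K"],w["R"],w["t"]
    def fun(p):
        M=Rz(yaw)@Ry(p[3]); T=w["tcp"]+Rz(yaw)@p[:3]; out=[]
        f=lambda P:projK(K,R,t,(np.array(P)-[0,0,.11])@M.T+T)
        for sx in E:
            q=f([[sx*.066,y,.066] for y in np.linspace(-.08,.086,60)]);o=np.argsort(q[:,1]);out+=[.3*(np.interp(r,q[o,1],q[o,0])-x) for x,r in E[sx]]
        for i in(-1,1):
            c,a=hullc(f(box((i*.056,.0735),.012,.0125,.066,.08))); out+=list(c-min(kb,key=lambda q:np.hypot(*(q[0]-c)))[0])
        q=f([[sx*.007,y,.112] for sx in(-1,1) for y in(.035,-.03)])
        for k in(0,2): out.append(np.interp(y0+60,q[k:k+2,1],q[k:k+2,0])-cx(y0+60)[k//2])
        q=f([[0.007*sx,.035,.068] for sx in (-1,1)]).mean(0); out.append(q[0]-cx(y0+5).mean()); return np.array(out)
    r=least_squares(fun,[0,0,0,0],loss="soft_l1",x_scale=[.01,.01,.01,.1]);print("point 110 above feet rel tcp:",r.x[:3],"tilt deg",np.degrees(r.x[3]));print(r.fun[-7:].round(1))
E
python3 - <<'E'
from t import *
w=np.load("w3.npz");edgefit(cv2.imread("pics/h_w.png"),w,np.radians(8.11))
o=arm.get_obs(); print(o["t"],o["tcp_pos"],o["ee_rot"],o["finger_gap"])
c,R,t=cal("wrist");w=dict(R=R,t=t,K=[c["fx"],c["fy"],c["cx"],c["cy"]],tcp=o["tcp_pos"],rv=o["ee_rot"])
im=cams.capture("wrist");cv2.imwrite("pics/i.png",im);edgefit(im,w,np.radians(8.11))
E
```

```text
red rows [(np.int64(184), array([310.5, 335.5])), (np.int64(214), array([303.5, 335.5])), (np.int64(239), array([303.5, 334.5]))]
point 110 above feet rel tcp: [ 0.0006 -0.0002 -0.014 ] tilt deg -3.6525784681742395
[ 0.6 -0.1 -0.1  0.  -0.4  0.2  0.5]
6.875 [0.5882 0.2515 0.303 ] [-2.0584 -2.373   0.0007] 0.010491195014116295
red rows [(np.int64(184), array([310.5, 335.5])), (np.int64(214), array([303.5, 334.5])), (np.int64(239), array([303.5, 334.5]))]
point 110 above feet rel tcp: [ 0.0006 -0.0003 -0.0145] tilt deg -3.0922613007825928
[ 0.6 -0.1 -0.3  0.1 -0.2  0.4  0.4]
```

Request:
{"op": "servo_tool", "data": {
  "plan": [
    [[-1,0,-0.02,0.03,0],[-1,0.003,-0.045,0,0.6],[-1,0.003,-0.055,0,0],[-1,0.003,-0.055,0,0],[-1,0.003,-0.055,0,0],[-1,0.003,-0.055,0,0],[-1,0.003,-0.055,-0.01,0],[-1,0.003,-0.055,-0.02,0],[-1,0.003,-0.045,-0.03,0],[-1,0.0025,-0.02,-0.02,0]]
  ]
}}

```text
t: 8.18
tcp_pos: [0.6142, -0.2109, 0.2517]
ee_rot: [-2.048, -2.38, 0.001]
force: [-0.6, 0.4, -3.4]
finger_gap: 0.0098
```

Request:
{"op": "servo_tool", "data": {
  "plan": [
    [[-1,0,0,-0.02,0],[-1,0,0,0,0],[-1,0,0,0,0]]
  ]
}}

```text
t: 8.55
tcp_pos: [0.6154, -0.2079, 0.2344]
ee_rot: [2.044, 2.384, 0.001]
force: [-0.4, 0.2, -3.2]
finger_gap: 0.0103
```

Run:
```python
from t import *
o=arm.get_obs(); print(o["t"],o["tcp_pos"],o["ee_rot"],o["force"],o["finger_gap"],"yaw",np.degrees(2*np.arctan2(o["ee_rot"][1],o["ee_rot"][0])))
c,R,t=cal("wrist");w=dict(R=R,t=t,K=[c["fx"],c["fy"],c["cx"],c["cy"]],tcp=o["tcp_pos"],rv=o["ee_rot"])
im=cams.capture("wrist");s=cams.capture("side");cv2.imwrite("pics/j_w.png",im)
edgefit(im,w,np.radians(8.7))
cv2.imwrite("pics/j.png",np.hstack([cv2.resize(im,(480,300)),cv2.resize(s[115:225,250:360],(300,300),interpolation=cv2.INTER_CUBIC)]))
```

```text
8.55 [ 0.6154 -0.2079  0.2344] [2.0439 2.3837 0.0015] [-0.4154  0.2127 -3.2289] 0.01030292512568385 yaw 98.77534929022421
red rows [(np.int64(184), array([310.5, 335.5])), (np.int64(214), array([303.5, 335.5])), (np.int64(239), array([303.5, 334.5]))]
point 110 above feet rel tcp: [ 0.0006 -0.0003 -0.0139] tilt deg -3.106903694197268
[-0.5 -0.2 -0.2  0.2 -0.4  0.3  0.2]
```

View pics/j.png

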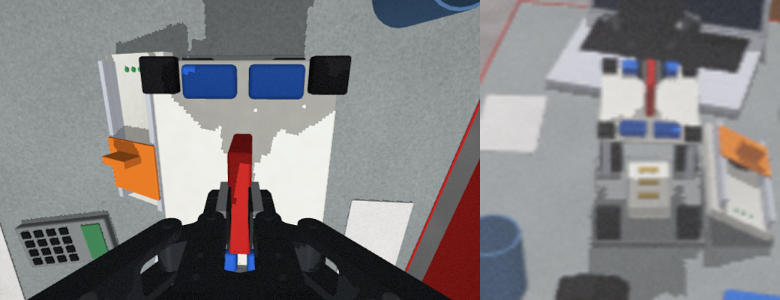

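Request:
{"op": "servo_tool", "data": {
  "plan": [
    [[-1,-0.0005,-0.0005,-0.025,0],[-1,0,0,-0.02,0],[-1,0,0,-0.008,0],[-1,0,0,-0.005,0],[-1,0,0,-0.005,0],[-1,0,0,-0.005,0],[-1,0,0,0,0]]
  ]
}}

```text
t: 9.52
tcp_pos: [0.6141, -0.209, 0.1651]
ee_rot: [-2.046, -2.383, 0.0]
force: [0.5, 0.1, -3.9]
finger_gap: 0.0106
```

Request:
{"op": "servo_tool", "data": {
  "plan": [
    [[-1,0,0,-0.004,0],[-1,0,0,-0.004,0],[-1,0,0,-0.004,0],[-1,0,0,-0.004,0],[-1,0,0,0,0]]
  ]
}}

```text
t: 10.15
tcp_pos: [0.614, -0.2089, 0.1488]
ee_rot: [-2.046, -2.383, 0.0]
force: [-0.2, -0.0, -3.9]
finger_gap: 0.0102
```

Request:
{"op": "servo_tool", "data": {
  "plan": [
    [[-1,0,0,-0.003,0],[-1,0,0,-0.003,0],[-1,0,0,-0.002,0],[-1,0,0,-0.002,0],[-1,0,0,0,0]]
  ],
  "force": 40
}}

```text
t: 10.78
tcp_pos: [0.6143, -0.209, 0.1392]
ee_rot: [-2.046, -2.384, -0.0]
force: [-0.2, 0.0, -3.6]
finger_gap: 0.0103
```

Request:
{"op": "servo_tool", "data": {
  "plan": [
    [[-1,0,0,-0.0015,0],[-1,0,0,-0.0015,0],[-1,0.0005,0,-0.0015,0],[-1,0,0,0,0]]
  ],
  "force": 20
}}

```text
t: 11.28
tcp_pos: [0.6162, -0.2086, 0.1372]
ee_rot: [2.044, 2.381, 0.004]
force: [0.7, 2.9, 8.3]
finger_gap: 0.0103
```

Request:
{"op": "servo_tool", "data": {
  "plan": [
    [[-1,0.002,0,-0.001,0],[-1,0.002,0,-0.001,0],[-1,0,0,0,0]]
  ]
}}

```text
t: 11.65
tcp_pos: [0.6191, -0.2082, 0.1356]
ee_rot: [2.045, 2.384, 0.002]
force: [-1.2, 4.3, 12.0]
finger_gap: 0.0107
```

Run:
```python
from t import *
o=arm.get_obs(); print(o["tcp_pos"],o["force"],o["ft_torque"])
c,R,t=cal("wrist");w=dict(R=R,t=t,K=[c["fx"],c["fy"],c["cx"],c["cy"]],tcp=o["tcp_pos"],rv=o["ee_rot"])
im=cams.capture("wrist");s=cams.capture("side");cv2.imwrite("pics/k_w.png",im);cv2.imwrite("pics/k_s.png",s)
edgefit(im,w,np.radians(8.7))
```

```text
[ 0.6191 -0.2082  0.1356] [-1.2145  4.3102 12.0153] [ 0.521   1.1383 -0.0593]
red rows [(np.int64(184), array([307.5, 332.5])), (np.int64(214), array([303.5, 335.5])), (np.int64(239), array([304.5, 334.5]))]
point 110 above feet rel tcp: [ 0.0006  0.0023 -0.0166] tilt deg -1.0655148774199263
[-8.8 -0.2  9.   0.2 -1.   0.1  0.4]
```

Request:
{"op": "servo_tool", "data": {
  "plan": [
    [[-1,0.0015,0,-0.001,0],[-1,0,0,-0.0005,0],[-1,0,0,0,0],[-0.5,0,0,0,0],[-0.2,0,0,0,0],[-0.2,0,0,0,0]]
  ]
}}

```text
t: 12.5
tcp_pos: [0.6201, -0.2092, 0.1309]
ee_rot: [-2.046, -2.383, 0.001]
force: [0.1, -0.1, 0.0]
finger_gap: 0.034
```

Run:
```python
from t import *
o=arm.get_obs(); print(o["tcp_pos"],o["force"],o["ft_torque"],o["finger_gap"])
c,R,t=cal("wrist");w=dict(R=R,t=t,K=[c["fx"],c["fy"],c["cx"],c["cy"]],tcp=o["tcp_pos"],rv=o["ee_rot"])
im=cams.capture("wrist");s=cams.capture("side");cv2.imwrite("pics/l_w.png",im)
edgefit(im,w,np.radians(8.7))
cv2.imwrite("pics/l.png",np.hstack([cv2.resize(im,(480,300)),cv2.resize(s[130:230,260:360],(300,300),interpolation=cv2.INTER_CUBIC)]))
```

```text
[ 0.6201 -0.2092  0.1309] [ 0.0732 -0.144   0.016 ] [ 0.0097  0.0081 -0.0119] 0.03401295744697588
red rows [(np.int64(184), array([308.5, 333.5])), (np.int64(214), array([305.5, 337.5])), (np.int64(239), array([305.5, 337.5]))]
point 110 above feet rel tcp: [ 0.0017  0.003  -0.0116] tilt deg 0.0933318074610151
[-8.7 -0.  10.3  1.   0.1  0.4  0.1]
```

View pics/l.png

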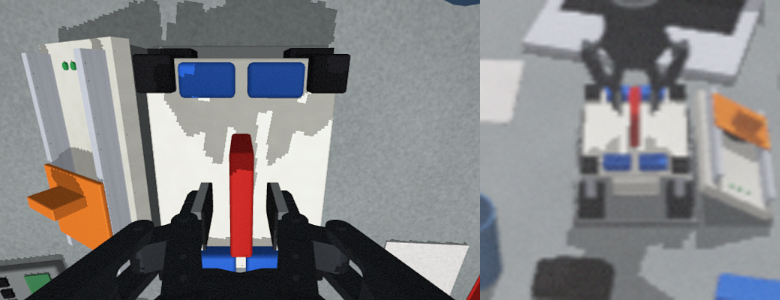

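Request:
{"op": "servo_tool", "data": {
  "plan": [
    [[-0.2,0,0,0.03,0],[-0.2,0,0,0.04,0],[-1,0,0,0.04,0],[-1,-0.05,-0.02,0,0],[-1,-0.05,-0.025,0,0],[-1,-0.039,-0.031,-0.04,0],[-1,0,0,0,0]]
  ]
}}

```text
t: 13.48
tcp_pos: [0.4778, -0.2847, 0.1994]
ee_rot: [-2.046, -2.374, 0.003]
force: [1.2, -0.6, -0.2]
finger_gap: -0.0001
```

```bash
cat >> h.py <<'E'
def bw(p,B=(.6213,-.2078,np.radians(8.7))): return np.atleast_2d(p)@Rz(B[2]).T+[B[0],B[1],0]
def pan(s,y,h): return np.array([-.130+s*np.cos(np.pi/6)-h*.5,y,.048+s*.5+h*np.cos(np.pi/6)])
def coverpts(q): return bw(np.array([pan(s,y-.040+q,h) for s in(-.042,.042) for y in(-.035,.035) for h in(.017,.021)]+[pan(s,y-.025+q,h) for s in(-.02,.02) for y in(-.005,.005) for h in(.021,.045)]))
def orange(im,near):
    h=cv2.cvtColor(im,cv2.COLOR_BGR2HSV); m=(h[...,0]>6)&(h[...,0]<19)&(h[...,1]>150)&(h[...,2]>60)
    bl=blobs(m,40); return min(bl,key=lambda b:np.hypot(*(b[0]-near)))
E
python3 - <<'E'
from h import *
np.set_printoptions(precision=4,suppress=True)
w=np.load("w1.npz");im=cv2.imread("pics/d.png")
c,R,t=cal("top")
for nm,K,Rm,tm,im in(("w",w["K"],w["R"],w["t"],im),("top",[c["fx"],c["fy"],c["cx"],c["cy"]],R,t,cv2.imread("pics/b.png"))):
  p=hullc(projK(K,Rm,tm,coverpts(0)))[0]; o=orange(im,p)
  for q in(0,.004,.008): print(nm,q,hullc(projK(K,Rm,tm,coverpts(q))),o[:2])
o=arm.get_obs();print(o["tcp_pos"],o["finger_gap"])
f=lambda s:bw(s)[0]
for nm,p in dict(pre=(-.15,-.055,.097),pushed=(-.15,.028,.097),btn=(-.1495,-.04,.0787),back0=(-.15,.066,.097),back1=(-.15,-.013,.097)).items(): print(nm,f(p))
E
```

```text
w 0 (array([236.9985, 180.9333]), 2212.887231331202) (array([237.2294, 180.7228]), 2060.0)
w 0.004 (array([236.7823, 178.2356]), 2228.1689935454633) (array([237.2294, 180.7228]), 2060.0)
w 0.008 (array([236.5651, 175.5244]), 2243.597271745559) (array([237.2294, 180.7228]), 2060.0)
top 0 (array([402.1685, 224.3352]), 549.2321247761138) (array([401.366 , 224.0856]), 413.0)
top 0.004 (array([400.9137, 224.5235]), 549.2122079753317) (array([401.366 , 224.0856]), 413.0)
top 0.008 (array([399.6587, 224.7119]), 549.1918095143046) (array([401.366 , 224.0856]), 413.0)
[ 0.4778 -0.2847  0.1994] -6.626398448182005e-05
pre [ 0.4813 -0.2849  0.097 ]
pushed [ 0.4688 -0.2028  0.097 ]
btn [ 0.4796 -0.27    0.0787]
back0 [ 0.463  -0.1652  0.097 ]
back1 [ 0.475  -0.2433  0.097 ]
```

Request:
{"op": "servo_tool", "data": {
  "plan": [
    [[-1,0.002,0,-0.05,0],[-1,0,0,-0.03,0],[-1,0,0,-0.015,0],[-1,0,0,-0.007,0],[-1,0,0,0,0]]
  ]
}}

```text
t: 14.1
tcp_pos: [0.4848, -0.2845, 0.1007]
ee_rot: [2.045, 2.383, 0.0]
force: [-1.0, -0.1, 0.4]
finger_gap: -0.0001
```

Request:
{"op": "servo_tool", "data": {
  "plan": [
    [[-1,-0.002,0,-0.003,0],[-1,-0.0015,0.01,0,0],[-1,-0.0015,0.01,0,0],[-1,-0.0015,0.01,0,0],[-1,-0.0015,0.01,0,0],[-1,-0.0015,0.01,0,0],[-1,-0.0015,0.01,0,0],[-1,-0.0015,0.01,0,0],[-1,0,0,0,0]]
  ]
}}

```text
t: 15.22
tcp_pos: [0.4714, -0.2133, 0.0971]
ee_rot: [-2.045, -2.384, -0.001]
force: [-0.3, 0.7, 0.7]
finger_gap: 0.0
```

Request:
{"op": "servo_tool", "data": {
  "plan": [
    [[-1,-0.0005,0.004,0,0],[-1,-0.0005,0.003,0,0],[-1,0,0.003,0,0],[-1,0,0.002,0,0],[-1,0,0,0,0]]
  ]
}}

```text
t: 15.85
tcp_pos: [0.4709, -0.2073, 0.0973]
ee_rot: [2.037, 2.382, -0.011]
force: [-1.9, -19.6, -4.9]
finger_gap: 0.0002
```

```bash
cat > q.py <<'E'
from h import *
np.set_printoptions(precision=4,suppress=True)
def qest():
    for n in("top","side"):
        c,R,t=cal(n);K=[c["fx"],c["fy"],c["cx"],c["cy"]];im=cams.capture(n);cv2.imwrite(f"pics/q_{n}.png",im)
        g=[(q,hullc(projK(K,R,t,coverpts(q)))) for q in(0,.03,.065)]
        try: print(n,[(q,x[0].round(1).tolist(),round(x[1])) for q,x in g],"obs",orange(im,g[1][1][0])[:2])
        except ValueError: print(n,"no orange")
E
python3 -c "
from q import *
print(arm.get_obs()['tcp_pos'],arm.get_obs()['force']);qest()"
```

```text
[ 0.4709 -0.2073  0.0973] [ -1.9169 -19.6009  -4.8896]
top no orange
side [(0, [346.2, 170.0], 206), (0.03, [346.7, 174.7], 215), (0.065, [347.3, 180.4], 226)] obs (array([346.9786, 179.9442]), 140.5)
```

Request:
{"op": "servo_tool", "data": {
  "plan": [
    [[-1,0.0005,-0.007,0,0],[-1,0,0,0.045,0],[-1,0.004,-0.03,0,0],[-1,0.004,-0.027,0,0],[-1,0,0,-0.035,0],[-1,0,0,-0.015,0],[-1,0,0,-0.005,0],[-1,0,0,0,0]]
  ]
}}

```text
t: 16.95
tcp_pos: [0.4794, -0.2661, 0.0874]
ee_rot: [2.046, 2.384, 0.0]
force: [0.8, 0.2, 0.3]
finger_gap: 0.0001
```

Run:
```python
from q import *
o=arm.get_obs();print(o["tcp_pos"],o["force"]); B=(bw((0,0,0))[0]);print("tcp in base",Rz(np.radians(8.7)).T@(o["tcp_pos"]-B))
qest(); s=cv2.imread("pics/q_side.png")
for n in("side","wrist"): 
    if n=="wrist": cams.capture(n)
    print([(d["p"],d["centre"]) for d in cams.place_of(n,"button_top")[:2]],proj(n,bw(pan(0,-.04,.01))))
cv2.imwrite("pics/m.png",cv2.resize(s[130:220,290:400],None,fx=6,fy=6,interpolation=cv2.INTER_CUBIC))
```

```text
[ 0.4794 -0.2661  0.0874] [0.8354 0.1662 0.2643]
tcp in base [-0.1491 -0.0361  0.0874]
top [(0, [402.2, 224.3], 549), (0.03, [392.8, 225.7], 549), (0.065, [381.8, 227.4], 549)] obs (array([381.5316, 227.3906]), 398.5)
side [(0, [346.2, 170.0], 206), (0.03, [346.7, 174.7], 215), (0.065, [347.3, 180.4], 226)] obs (array([347.4091, 180.0909]), 132.0)
[(0.59, [282.0, 289.5]), (0.35, [345.2, 174.4])] [[345.1024 171.5236]]
[(0.81, [342.3, 257.7])] [[345.1784 255.9624]]
```

View pics/m.png

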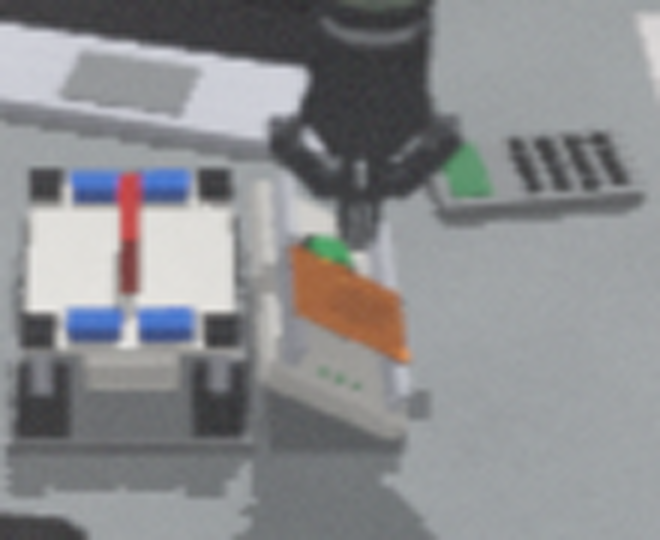

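Request:
{"op": "servo_tool", "data": {
  "plan": [
    [[-1,0,-0.003,-0.006,0],[-1,0.001,0,-0.002,0],[-1,0.001,0,-0.002,0],[-1,0,0,0,0]]
  ]
}}

```text
t: 17.7
tcp_pos: [0.4811, -0.2693, 0.0769]
ee_rot: [-2.046, -2.384, 0.0]
force: [0.7, -0.1, 0.3]
finger_gap: -0.0001
```

Request:
{"op": "servo_tool", "data": {
  "plan": [
    [[-1,0.001,0,-0.002,0],[-1,0.001,0,-0.002,0],[-1,0,0,0,0]]
  ]
}}

```text
t: 18.08
tcp_pos: [0.4833, -0.2693, 0.0734]
ee_rot: [2.046, 2.384, 0.0]
force: [-0.7, 0.9, 1.7]
finger_gap: -0.0001
```

Request:
{"op": "servo_tool", "data": {
  "plan": [
    [[-1,0.001,0,-0.0018,0],[-1,0.001,0,-0.0018,0],[-1,0,0,0,0]]
  ]
}}

```text
t: 18.45
tcp_pos: [0.4848, -0.2691, 0.0707]
ee_rot: [-2.046, -2.384, 0.0]
force: [-2.8, 2.1, 11.0]
finger_gap: -0.0
```

Request:
{"op": "servo_tool", "data": {
  "plan": [
    [[-1,0.001,0,-0.0018,0],[-1,0,0,-0.0005,0],[-1,0,0,0,0]]
  ]
}}

```text
t: 18.82
tcp_pos: [0.4853, -0.2691, 0.0701]
ee_rot: [-2.045, -2.384, 0.001]
force: [-8.2, 4.0, 22.8]
finger_gap: -0.0002
```

Request:
{"op": "servo_tool", "data": {
  "plan": [
    [[-1,-0.004,0,0.008,0],[-1,-0.002,0,0.03,0],[-1,0,0,0.035,0],[-1,-0.006,0.035,0,0],[-1,-0.006,0.035,0,0],[-1,-0.005,0.034,0,0],[-1,0,0,-0.03,0],[-1,0,0,-0.01,0],[-1,0,0,0,0]]
  ]
}}

```text
t: 19.95
tcp_pos: [0.4629, -0.1656, 0.0997]
ee_rot: [-2.046, -2.382, 0.001]
force: [0.3, -0.1, -1.0]
finger_gap: 0.0001
```

Run:
```python
from q import *
o=arm.get_obs();print(o["tcp_pos"],o["force"]); B=(bw((0,0,0))[0]);print("tcp in base",Rz(np.radians(8.7)).T@(o["tcp_pos"]-B))
qest()
```

```text
[ 0.4629 -0.1656  0.0997] [ 0.2692 -0.087  -0.9639]
tcp in base [-0.1502  0.0657  0.0997]
top no orange
side [(0, [346.2, 170.0], 206), (0.03, [346.7, 174.7], 215), (0.065, [347.3, 180.4], 226)] obs (array([343.4249, 179.0178]), 65.5)
```

Request:
{"op": "servo_tool", "data": {
  "plan": [
    [[-1,0,0,-0.003,0],[-1,0.0015,-0.01,0,0],[-1,0.0015,-0.01,0,0],[-1,0.0015,-0.01,0,0],[-1,0.0015,-0.01,0,0],[-1,0.0015,-0.01,0,0],[-1,0.0015,-0.01,0,0],[-1,0.0015,-0.01,0,0],[-1,0,0,0,0]]
  ]
}}

```text
t: 21.18
tcp_pos: [0.4736, -0.2363, 0.0972]
ee_rot: [2.047, 2.383, -0.001]
force: [-0.0, -0.6, -0.1]
finger_gap: 0.0002
```

Request:
{"op": "servo_tool", "data": {
  "plan": [
    [[-1,0.0005,-0.003,0,0],[-1,0.0005,-0.003,0,0],[-1,0,-0.002,0,0],[-1,0,0,0,0]]
  ]
}}

```text
t: 21.68
tcp_pos: [0.4741, -0.2411, 0.0971]
ee_rot: [-2.045, -2.379, -0.004]
force: [0.1, 8.9, 2.5]
finger_gap: -0.0002
```

Request:
{"op": "servo_tool", "data": {
  "plan": [
    [[-1,0,-0.002,0,0],[-1,0,0,0,0]]
  ]
}}

```text
t: 21.92
tcp_pos: [0.474, -0.2412, 0.0971]
ee_rot: [-2.044, -2.377, -0.008]
force: [1.4, 15.1, 4.2]
finger_gap: 0.0
```

Request:
{"op": "servo_tool", "data": {
  "plan": [
    [[-1,0,0.008,0,0],[-1,0,0.002,0.02,0],[-1,0,0,0.05,0],[-1,-0.04,-0.02,0.04,0],[-1,-0.05,-0.03,0,0],[-1,-0.05,-0.03,0,0],[-1,0,0,0,0]]
  ]
}}

```text
t: 22.8
tcp_pos: [0.3318, -0.3169, 0.2076]
ee_rot: [2.052, 2.378, -0.002]
force: [-0.2, -0.4, 0.8]
finger_gap: 0.0002
```

Run:
```python
from q import *
o=arm.get_obs();print(o["t"],o["tcp_pos"],o["force"])
qest();s=cv2.imread("pics/q_side.png");b=cv2.imread("pics/q_top.png")
f=lambda im,x,y,w,h:cv2.resize(im[y:y+h,x:x+w],(390,int(390*h/w)),interpolation=cv2.INTER_CUBIC)
cv2.imwrite("pics/n.png",np.hstack([f(s,230,120,180,180),f(b,180,90,300,300)]))
```

```text
22.8 [ 0.3318 -0.3169  0.2076] [-0.1689 -0.4159  0.8131]
top [(0, [402.2, 224.3], 549), (0.03, [392.8, 225.7], 549), (0.065, [381.8, 227.4], 549)] obs (array([402.0354, 224.1176]), 409.5)
side [(0, [346.2, 170.0], 206), (0.03, [346.7, 174.7], 215), (0.065, [347.3, 180.4], 226)] obs (array([344.5465, 168.4103]), 104.0)
```

View pics/n.png

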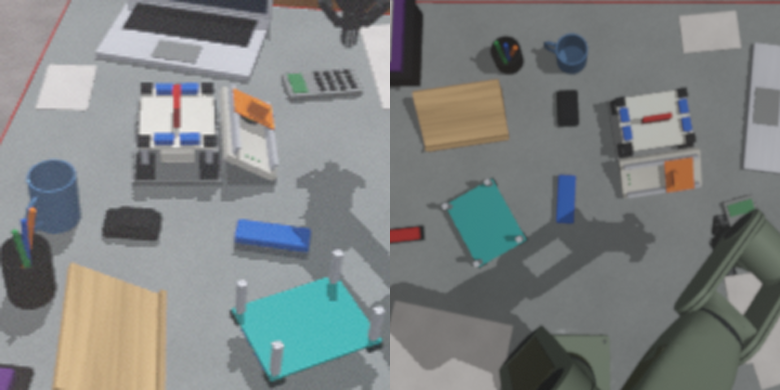

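```bash
python3 -c "
from bench import ticket
print(ticket.sign_off())"
```

```text
the job is handed in; nothing more can be done
None
```

I lifted the tier off the stand by its red grip and seated it in the base sockets. I then slid the cover aside, pressed and released the button, and slid the cover back. The job was handed in at about 23 s with the arm clear and touching nothing.

**Last checks**
- **Tier:** After release it measured level, with a tilt of about 0.1° and the feet about 9 mm up against the nominal 12 mm, which is within camera error. I did not measure the seat again afterwards. The last pictures show the tier level on the base.
- **Cover, open:** It met its stop at about 20 N, and the top camera read 0.065 m.
- **Button:** The force rose to about 23 N against the end stop, well over the 5 N needed. I did not confirm by picture that it sprang back.
- **Cover, closed:** It met the stop at about 15 N. The top camera read about 0 m; the side picture agreed to within 2 px.
- **Bystanders:** None appears moved in the final top and side pictures, though I judged this by eye only.

**What did not go to plan**
- The grip ended up near the top of the red plate, leaving the tier tilted about 3° in the hand. I shifted the tool to allow for this. The tier came level when I pushed it down lightly (about 12 N) with its posts in the sockets.
- The cap-based reading of the tier's y position disagreed by a few pixels at the end, because the caps and the black sockets merged in the image.

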